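# Load the sloping tempering block with sample jars

## Task

Put the two white sample jars with steel caps into the sloping aluminium block, one by one, caps up: the wide jar in the widest of its three bores, the slim jar in the narrowest, each all the way down. When both are home, press the start button on top of the unit. Do not knock either jar over, and leave the other things on the bench where they are.

Things in the scene. Friction and masses are not known exactly. Their poses are not given: they have to be found in the camera images.
- jar_wide_mid (a point): The wide sample jar: a straight round jar, white with a steel screw cap, diameter 60 mm all the way up, 95 mm tall, about 260 g, standing upright on the bench. The point is its centre, half-way up (47.5 mm above its underside); z is its axis, towards the cap.
- jar_slim_mid (a point): The slim sample jar: a straight round jar, white with a steel screw cap, diameter 40 mm all the way up, 95 mm tall, about 130 g, standing upright on the bench. The point is its centre, half-way up (47.5 mm above its underside); z is its axis, towards the cap.
- seat_wide (a point): Seat in the 68 mm bore, the wide jar's own (widest, +y end of the row). On the bore's axis, where the jar's centre is when it stands on the flat floor: 47.5 mm above the floor, 7.5 mm below the face the bore opens in. z points out of the bore along its axis, 25 degrees from vertical; y along the row, x up the slope.
- seat_slim (a point): Seat in the 48 mm bore, the slim jar's own (narrowest, -y end of the row). On the bore's axis, where the jar's centre is when it stands on the flat floor: 47.5 mm above the floor, 7.5 mm below the face the bore opens in. z points out of the bore along its axis, 25 degrees from vertical; y along the row, x up the slope.
- block: The aluminium block of the unit, 90 (up the slope) x 300 (along the row) x 70 mm, tilted 25 degrees so that its bored face looks up and towards the robot's side. Three round bores 55 mm deep with 2 mm chamfers: 68 mm (+y end), 58 mm (middle, a spare that stays empty) and 48 mm (-y end); a jar that is home stands 40 mm proud. Origin: centre of its underside, 34 mm above the bench; z out of the bores, y along the row. Its top edge is about 117 mm above the bench.
- unit: The tempering unit, fixed to the bench: base plate 220 x 340 x 14 mm, carrying the sloping block in front and a low white housing along its back (top 100 mm above the bench, from 50 to 120 mm behind the origin) with the start button. Origin on the bench below the middle of the block's underside; x points to the back, y along the row of bores, z up.
- start (a joint): The start button on top of the housing: how far it is pressed, 0 (out) to 0.006 m (fully down). It springs back; full travel takes about 5 N.
- start_top (a point): Centre of the start button's top face: a round black push button, diameter 34 mm, in a grey bezel, pressed straight down.
- dropper: Bystander: clear slim squeeze bottle with a pointed spout, diameter 42 mm, 112 mm tall, standing among the jars. Origin at the centre of its underside.
- dish: Bystander: white dish, diameter 90 mm, 16 mm high. Origin at the centre of its underside.
- beaker: Bystander: small glass beaker, diameter 60 mm, 75 mm tall, standing among the jars. Origin at the centre of its underside.
- weight: Bystander: flat round brass weight, diameter 40 mm, 18 mm high, lying among the jars. Origin at the centre of its underside.
- spatula: Bystander: spatula 180 mm long, lying flat along its own x. Origin at its underside.
There are look-alikes about, which are no part of the job. What is shaped like the part that bears jar_wide_mid but purple or turquoise is not meant.

How it is judged (in metres and radians):
On the way, in this order (a step that is already met when the one before it is completed fails the run):
1. both jars stand home in their own bores (distance between jar_wide_mid and seat_wide below 0.012 m and z of jar_wide_mid in the frame of seat_wide below 0.005 m and angle between the z axis of jar_wide_mid and the z axis of seat_wide, either way round below 0.15 rad and distance between jar_slim_mid and seat_slim below 0.012 m and z of jar_slim_mid in the frame of seat_slim below 0.005 m and angle between the z axis of jar_slim_mid and the z axis of seat_slim, either way round below 0.15 rad), for 0.2 s.
2. the start button is pressed (value of joint start above 0.004 m), for 0.05 s.
At the end, for the whole second after the job is handed in: Each jar is at rest in its own bore, cap out, standing on the floor (centre within 12 mm of its seat point and less than 5 mm above it along the bore, axis within 0.15 rad of the bore's), and the button, pressed by more than 4 mm after the jars were home, is out again (all of step 1 and angle between each of jar_wide_mid, jar_slim_mid's own z axis and vertical below 0.8 rad and linear speed of each of jar_wide, jar_slim below 0.02 m/s and value of joint start below 0.002 m); the robot touches nothing.
It fails at once if a jar is knocked over (axis more than 1.2 rad from vertical) (angle between any of jar_wide_mid, jar_slim_mid's own z axis and vertical above 1.2 rad).
It fails at once if a bystander is moved more than 40 mm (distance of any of dropper, beaker, dish, weight, spatula from where it was at the start of the episode above 0.04 m).
It also fails if it takes over 61 s, if anything falls off the work surface, if the arm or the gripper's body presses on something with over 40 N, if the wrist force passes 120 N, or if a joint passes its speed limit or range.

## Robot

A 6-joint arm with a two-finger parallel gripper is mounted at the origin on the work surface. World frame = base frame: x ahead of the robot, y to its left, z up, the work surface at z = 0. Lengths are in mm, angles in degrees, forces in N, time in s.
With the tool pointing down it reaches from about 300 to 850 mm from the base axis. Payload 4.2 kg.
Tool frame: the origin (TCP) lies midway between the tips of the shut fingers; the grasp point (between the pads) lies 19 mm behind it (env.grip_depth is the distance from the TCP to the grasp point, in mm); z points along the fingers, y is the line along which they close (so a half turn about z gives the same grasp; the last joint's range is limited). The gripper opens to 91 mm and grips with 3 to 60 N. Pads are 32 mm wide; open, the fingers measure 118 mm over their backs; the gripper's body (76 mm by 178 mm) begins 60 mm behind the grasp point.
Start: joints at [-72.823, 18.312, 89.639, -0, 72.044, -1.146], TCP at [180.77, -545.862, 213.976] pointing down, gripper open.
Joint ranges: [-177.97, 177.97], [-48.28, 115.42], [12.27, 149.76], [-77.06, 257.06], [2.81, 150.46], [-146.56, 146.56]. Speed limits (degrees/s): [147.25, 147.25, 180, 180, 180, 180].

## Interface

Orientations are given as [roll, pitch, yaw] about the fixed x, y, z axes, in that order (R = Rz(yaw) Ry(pitch) Rx(roll)).
In Python, from workcell import env, eyes gives the robot as it stands.
- The arm moves only by the tool send_rows, never from a script. Its argument "motion" is a list of rows, each a list of 7 numbers: the shift along the world's x, y, z normalised to -1 to 1, where 1 is 0.5 m, then the turn, a rotation vector about the world's x, y, z normalised to -1 to 1, where 1 is 60 degrees, then the opening, from -1 (shut) to 1 (fully open). A call has 1 to 20 rows; each row is the pose to reach, as a shift and turn from the pose commanded when the call began; what a row does not reach only later rows make up. A row lasts 1/8 s, in which the tool goes at most 62.5 mm and 10.7 degrees, less where a joint would pass 70% of its speed; a pose out of reach is approached as far as the arm can. A call with a number of a shift or a turn outside -1 to 1 is refused whole. A call with a gripper value outside its range is refused whole. The fingers move at their own pace and stop on an object; "squeeze" is the grip in N (left out, the last holds). Time passes only in rows, so rows that repeat a pose let the fingers close. It gives the time, the measured TCP pose, the force, the opening and the grip force at its end, in the units of the state.
- env.state(): the state, without advancing time (a new reading comes with each control period).
- eyes.grab_frame(name): name is "side" or "top"; returns a dict with "pixels" (384x512x3 uint8, red, green, blue), "depth" (384x512 float32, mm along the optical axis (not along the pixel's ray), 0 where there is no reading), "fx", "fy", "cx", "cy" (pixels), "distortion" ([k1, k2, p1, p2, k3] as OpenCV has them; the pictures are not rectified), "R" (3x3) and "t" (3): a world point X has camera coordinates R X + t. Camera axes: x right, y down, z forward; pixel columns grow to the right and rows downward; lengths in mm; the calibration is good to about 2 mm. A picture is of the moment at which its call begins.
- env.job_done(): hands the job in; it is judged then, once.
The state is a dict: "time_s": time; "qpos": joint angles; "qvel": joint speeds; "effort": joint torques, N m; "ee_pos": TCP position; "ee_rot": TCP orientation; "force": force on the tool from outside, world axes, zero at the start; "torque": the same for the moment, N m; "gripper_width": finger opening in mm; "gripper_force": force on a finger pad.
Only numpy, scipy, OpenCV 4.12 (cv2) and the standard library are available. Lean on these libraries where they do the work, as an engineer would, in place of code of your own. Each camera call takes 0.05 s, during which the arm holds its last target. There are 200 camera calls.

## Working session

There is one attempt and no reset: what is moved stays moved. The work goes in short steps, Python scripts to look and compute and a tool call to move; the robot and the scene stay as the last step left them, time stands still between calls to the robot, and variables do not carry over. Pictures are saved under pics/ and viewed, at most 10 in all, crops included, and the job is handed in when it is done.

Besides the shell and the picture viewer there is one more tool, called after "Call:" as a command line: name --pt "numbers of a row" for each row, then --argument value for the rest. send_rows: Moves the arm, as the interface text tells. Its arguments: {"type":"object","properties":{"motion":{"type":"array"},"squeeze":{"type":"number"}},"required":["motion"]}

```bash
mkdir -p pics && python3 - <<'E'
from workcell import env, eyes
import cv2, numpy as np, pickle
d={}
for n in("top","side"):
    f=eyes.grab_frame(n); d[n]=f
    cv2.imwrite(f"pics/{n}0.png",cv2.cvtColor(f["pixels"],cv2.COLOR_RGB2BGR))
    print(n,f["fx"],f["cx"],f["cy"],f["distortion"],(-f["R"].T@f["t"]).round(),f["R"].round(3).tolist())
pickle.dump(d,open("f0.pkl","wb"))
print(env.state())
E
```

```text
top 362.6022947039247 253.21814800924165 194.1683627784417 [-0.0033393  0.         0.         0.         0.       ] [ 381.  -58. 1063.] [[0.024, -0.999, 0.024], [-0.987, -0.027, -0.158], [0.158, -0.019, -0.987]]
side 372.0643746755052 257.5163588358904 191.68729139895925 [-0.01498649  0.          0.          0.          0.        ] [138. 501. 866.] [[-0.824, -0.567, 0.007], [-0.429, 0.616, -0.661], [0.371, -0.547, -0.75]]
{'time_s': 0.1, 'qpos': array([-7.28241947e+01,  1.83458008e+01,  8.97002013e+01, -1.97785470e-03,
        7.20426570e+01, -1.14595388e+00]), 'qvel': array([-0.02586691, -0.08432603, -0.19183195, -0.13986111, -0.07864107,
       -0.00255385]), 'effort': array([-1.17261952e-04, -4.13331771e+01, -2.32509327e+01,  7.28605594e-02,
        4.21808346e-02, -7.11369285e-05]), 'ee_pos': array([ 180.60871982, -545.42037165,  213.22085242]), 'ee_rot': array([-1.79911321e+02,  1.07062176e-04,  1.83223705e+01]), 'force': array([-0.43015593, -0.77741484,  0.22712726]), 'torque': array([-0.04771316, -0.05125751, -0.0021318 ]), 'gripper_force': 0.0, 'gripper_width': 91.10509880710329}
```

View pics/top0.png

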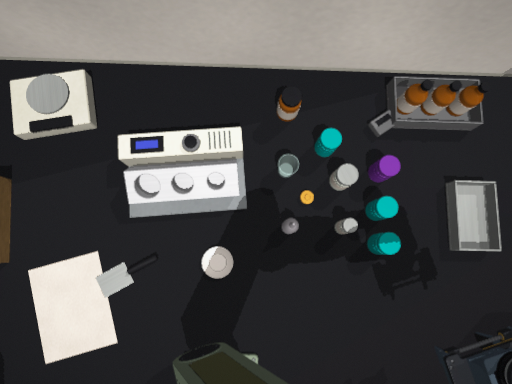

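View pics/side0.png

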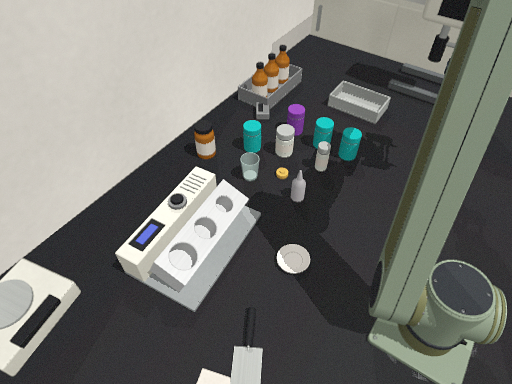

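Top view: wide jar at (344,177), slim at (347,226), bores at about (150,184), (183,182), (216,180) and button at (191,142). The teal and purple jars are the look-alikes. In the side view the wide jar is at (285,140) and the slim one at (322,157).

```bash
cat > h.py <<'E'
import numpy as np, cv2
def rays(f):
    h,w=f["depth"].shape; K=np.array([[f["fx"],0,f["cx"]],[0,f["fy"],f["cy"]],[0,0,1]])
    u,v=np.meshgrid(np.arange(w),np.arange(h))
    p=cv2.undistortPoints(np.stack([u,v],-1).reshape(-1,1,2).astype(float),K,np.array(f["distortion"])).reshape(h,w,2)
    d=np.dstack([p,np.ones((h,w))])@f["R"]      # world dirs, depth 1
    return d,-f["R"].T@f["t"]
def cloud(f):
    d,c=rays(f); return c+d*f["depth"][...,None]
def onplane(f,n,p0):
    d,c=rays(f); return c+d*(((p0-c)@n)/(d@n))[...,None]
def proj(f,X):
    K=np.array([[f["fx"],0,f["cx"]],[0,f["fy"],f["cy"]],[0,0,1]])
    return cv2.projectPoints(np.array(X,float).reshape(-1,1,3),cv2.Rodrigues(f["R"])[0],f["t"],K,np.array(f["distortion"]))[0].reshape(-1,2)
E
cat > m.py <<'E'
from h import *; import pickle
d=pickle.load(open("f0.pkl","rb"))
for n,boxes in (("top",dict(wide=(344,177),slim=(347,226),drop=(290,226),beak=(288,166),weight=(307,197),t1=(328,142),t2=(381,209),t3=(384,244),pur=(385,169))),("side",dict(wide=(285,140),slim=(322,157)))):
    f=d[n];P=cloud(f);ok=f["depth"]>0
    for k,(u,v) in boxes.items():
        s=np.s_[v-24:v+24,u-24:u+24]; Q=P[s][ok[s]]
        zt=np.percentile(Q[:,2],[50,97,99.5]); 
        m=(abs(P[s][...,2]-95)<6)&ok[s]
        m,l=m.astype(np.uint8),0
        nn,lab,st,ce=cv2.connectedComponentsWithStats(m)
        for i in range(1,nn):
            if st[i,4]<25: continue
            q=onplane(f,np.array([0,0,1.]),np.array([0,0,95.]))[s][lab==i].astype(np.float32)
            c,r=cv2.minEnclosingCircle(q[:,:2].copy()); print(n,k,st[i,4],"mean",q[:,:2].mean(0).round(1),"circ",np.round(c,1),"r",round(r,1),"eqr from area")
        print(n,k,"z",zt.round())
    # block face
    n0=np.array([-np.sin(np.radians(25)),0,np.cos(np.radians(25))])
E
python3 m.py
python3 - <<'E'
import sys; sys.path.insert(0,'.')
from h import *; import pickle
d=pickle.load(open("f0.pkl","rb"))
f=d["top"];P=cloud(f)
for uv in [(133,200),(167,200),(200,198),(233,195),(235,175),(130,175),(150,203),(191,142),(180,150),(215,148),(150,150)]:
    print(uv,P[uv[1]-1:uv[1]+2,uv[0]-1:uv[0]+2].reshape(-1,3).mean(0).round(1))
E
```

```text
top wide 374 mean [ 598.3 -334.4] circ [ 598.2 -334. ] r 30.7 eqr from area
top wide z [ 1. 97. 99.]
top slim 177 mean [ 458.8 -338.9] circ [ 458.9 -338.6] r 20.4 eqr from area
top slim z [ 1. 96. 98.]
top drop z [  1.  72. 101.]
top beak z [ 1. 72. 77.]
top weight z [ 1. 19. 72.]
top t1 354 mean [ 699.  -290.1] circ [ 699.  -290.1] r 30.5 eqr from area
top t1 z [ 1. 97. 99.]
top t2 384 mean [ 511.  -440.8] circ [ 510.3 -440.5] r 31.2 eqr from area
top t2 z [ 1. 97. 98.]
top t3 399 mean [ 412.9 -443.7] circ [ 413.1 -443.4] r 30.3 eqr from area
top t3 z [ 1. 97. 99.]
top pur 365 mean [ 626.1 -451.5] circ [ 627.2 -451. ] r 30.9 eqr from area
top pur z [ 1. 97. 99.]
side wide 191 mean [ 596.2 -332. ] circ [ 595.2 -332.4] r 32.4 eqr from area
side wide z [ 1. 95. 97.]
side slim 99 mean [ 456.9 -336.6] circ [ 459.  -335.8] r 22.8 eqr from area
side slim z [  1.  95. 102.]
(133, 200) [512.9 248.2  82.7]
(167, 200) [518.6 161.8  58.8]
(200, 198) [526.9  70.6  57.8]
(233, 195) [537.8 -21.2  58.7]
(235, 175) [585.6 -26.4 103.6]
(130, 175) [575.6 251.8 112.9]
(150, 203) [497.5 185.4 146.1]
(191, 142) [668.5  93.5 122.2]
(180, 150) [651.5 125.7 100.8]
(215, 148) [659.8  30.6 101.8]
(150, 150) [648.6 206.6 102.5]
```

```bash
cat > b.py <<'E'
from h import *; import pickle
d=pickle.load(open("f0.pkl","rb"))
ca,sa=np.cos(np.radians(25)),np.sin(np.radians(25))
for nme in("top","side"):
    f=d[nme];P=cloud(f);ok=(f["depth"]>0)
    psi=np.radians(2)
    c0=np.array([590,110,0.])
    for it in range(6):
        ux=np.array([np.cos(psi),np.sin(psi),0]);uy=np.array([-np.sin(psi),np.cos(psi),0])
        n=-sa*ux+np.array([0,0,ca]); fx=ca*ux+np.array([0,0,sa])
        if it==0: fc=np.array([545,112,97.4])
        Q=onplane(f,n,fc)-fc; a=Q@fx; b=Q@uy; s=(P-fc)@n
        reg=ok&(abs(a)<55)&(abs(b)<170)
        # plane offset from inliers + tilt check
        ins=reg&(abs(s)<(15 if it==0 else 7))&(abs(a)<40)&(abs(b)<145)
        A=np.c_[a[ins],b[ins],np.ones(ins.sum())]; co=np.linalg.lstsq(A,s[ins],rcond=None)[0]
        hole=(reg&(s<-8)&(abs(a)<44)&(abs(b)<149)).astype(np.uint8)
        nn,lab,st,ce=cv2.connectedComponentsWithStats(hole)
        # expected: each centre b
        H=[]
        for i in range(1,nn):
            if st[i,4]<60: continue
            pts=np.c_[a[lab==i],b[lab==i]].astype(np.float32); c,r=cv2.minEnclosingCircle(pts)
            if r<40: H.append((c[0],c[1],r,st[i,4]))
        H.sort(key=lambda h:h[1])
        fc=fc+co[2]*n
        if len(H)>=2:
            psi-=np.arctan2(H[-1][0]-H[0][0],H[-1][1]-H[0][1])*0+0
    print(nme,"plane fit slope",co.round(4),ins.sum(),"fc",fc.round(1))
    for h in H: print("  hole",np.round(h,1),"world",(fc+h[0]*fx+h[1]*uy).round(1))
    m=(f["pixels"].max(2)<70)&(abs(P[...,0]-668)<40)&(abs(P[...,1]-93)<40)&ok&(P[...,2]>95)
    nn,lab,st,ce=cv2.connectedComponentsWithStats(m.astype(np.uint8))
    for i in range(1,nn):
        if st[i,4]>20: print("  btn",st[i,4],ce[i],np.median(P[lab==i],0).round(1), cv2.minEnclosingCircle(P[lab==i][:,:2].astype(np.float32)))
    top=ok&(abs(P[...,2]-100)<3)&(P[...,0]>600)&(P[...,0]<720)&(P[...,1]>-80)&(P[...,1]<300)
    r=cv2.minAreaRect(P[top][:,:2].astype(np.float32)); print("  housing",r)
E
python3 b.py
```

```text
top plane fit slope [0.0013 0.026  0.    ] 1754 fc [547.4 112.1  92.2]
  hole [ 19.1 -87.6  23.6 226. ] world [567.8  25.1 100.3]
  hole [ 14.    2.   28.5 331. ] world [560.  114.5  98.1]
  hole [  8.7  96.4  32.9 447. ] world [551.9 208.7  95.9]
  btn 118 [189.91525424 141.38983051] [670.1  96.5 122.8] ((672.05029296875, 97.10075378417969), 17.909833908081055)
  housing ((656.5651245117188, 125.01118469238281), (101.70012664794922, 339.5559387207031), 5.8198723793029785)
side plane fit slope [-0.0048  0.0275 -0.    ] 1924 fc [547.6 112.1  91.9]
  hole [ 17.4 -84.3  23.  203. ] world [566.2  28.4  99.3]
  hole [ 12.1   3.7  28.1 339. ] world [558.4 116.2  97. ]
  hole [  6.4  98.3  33.5 559. ] world [549.9 210.5  94.6]
  btn 104 [176.53846154 198.92307692] [665.4 100.4 121.1] ((667.9095458984375, 98.29533386230469), 16.005098342895508)
  housing ((671.1201782226562, 127.47711181640625), (71.54279327392578, 340.9933776855469), 5.903094291687012)
```

```bash
sed -i 's/psi=np.radians(2)/psi=np.radians(5.8)/; s/fc=np.array(\[545,112,97.4\])/fc=np.array([557,115,97.4])/' b.py && python3 b.py; tail -3 m.py >/dev/null
```

```text
top plane fit slope [ 0.0032  0.0004 -0.    ] 2076 fc [557.2 115.   97. ]
  hole [  3.2 -90.5  23.1 220. ] world [569.2  25.3  98.4]
  hole [  3.2  -0.9  28.5 333. ] world [560.2 114.4  98.4]
  hole [  3.4  93.6  33.  460. ] world [550.8 208.4  98.5]
  btn 118 [189.91525424 141.38983051] [670.1  96.5 122.8] ((672.05029296875, 97.10075378417969), 17.909833908081055)
  housing ((656.5651245117188, 125.01118469238281), (101.70012664794922, 339.5559387207031), 5.8198723793029785)
side plane fit slope [-0.0002  0.001   0.    ] 2190 fc [557.4 115.   96.6]
  hole [  1.3 -87.5  22.8 191. ] world [567.4  28.1  97.2]
  hole [  1.2   1.1  28.1 332. ] world [558.3 116.2  97.1]
  hole [  1.1  96.7  33.4 572. ] world [548.6 211.3  97.1]
  btn 104 [176.53846154 198.92307692] [665.4 100.4 121.1] ((667.9095458984375, 98.29533386230469), 16.005098342895508)
  housing ((671.1201782226562, 127.47711181640625), (71.54279327392578, 340.9933776855469), 5.903094291687012)
```

Call:
send_rows --pt "0.833 0.425 0 0 0 -0.208 1" --pt "0.833 0.425 0 0 0 -0.208 1" --pt "0.833 0.425 0 0 0 -0.208 1" --pt "0.833 0.425 0 0 0 -0.208 1" --pt "0.833 0.425 0 0 0 -0.208 1" --pt "0.833 0.425 0 0 0 -0.208 1" --pt "0.833 0.425 0 0 0 -0.208 1" --pt "0.833 0.425 0 0 0 -0.208 1" --pt "0.833 0.425 0 0 0 -0.208 1" --pt "0.833 0.425 0 0 0 -0.208 1" --pt "0.833 0.425 0 0 0 -0.208 1" --pt "0.833 0.425 -0.1 0 0 -0.208 1" --pt "0.833 0.425 -0.1 0 0 -0.208 1" --squeeze 30

```text
time_s: 1.72
ee_pos: [593.9, -332.8, 160.4]
ee_rot: [-179.7, 0.4, 5.8]
force: [-0.9, -0.3, 0.9]
gripper_width: 90.8
gripper_force: 0.0
```

Call:
send_rows --pt "0.004 0 -0.1 0 0 0 1" --pt "0.004 0 -0.2 0 0 0 1" --pt "0.004 0 -0.204 0 0 0 1" --pt "0.004 0 -0.204 0 0 0 1" --pt "0.004 0 -0.204 0 0 0 1"

```text
time_s: 2.35
ee_pos: [601.0, -334.5, 65.3]
ee_rot: [179.8, -0.3, 5.8]
force: [-0.5, -0.1, -0.0]
gripper_width: 91.1
gripper_force: 0.0
```

```bash
python3 - <<'E'
from workcell import env, eyes
import cv2
f=eyes.grab_frame("side")["pixels"][90:220,220:400]
cv2.imwrite("pics/g1.png",cv2.cvtColor(cv2.resize(f,None,fx=4,fy=4),cv2.COLOR_RGB2BGR))
s=env.state();print(s["ee_pos"],s["qpos"],s["force"])
E
```

```text
[ 600.68068415 -334.29182361   64.91060103] [-3.00540083e+01  3.45044850e+01  8.50199723e+01 -3.33695666e-03
  6.01903903e+01  5.41150774e+01] [1.17765555 0.04646799 0.50507916]
```

View pics/g1.png

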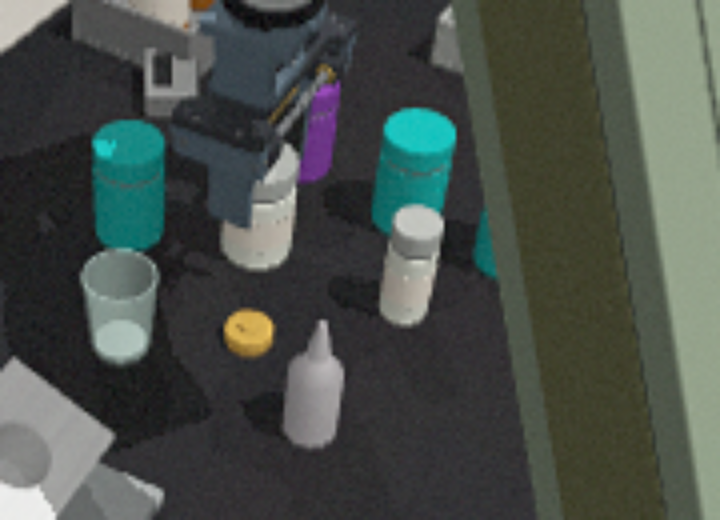

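The side crop shows the gripper straddling the wide jar at crop position (260,210), with its neighbours standing free. Now I close the fingers.

Call:
send_rows --pt "-0.004 0 -0.005 0 0 0 1" --pt "-0.004 0 -0.005 0 0 0 1" --pt "-0.004 0 -0.005 0 0 0 -1" --pt "-0.004 0 -0.005 0 0 0 -1" --pt "-0.004 0 -0.005 0 0 0 -1" --pt "-0.004 0 -0.005 0 0 0 -1" --pt "-0.004 0 -0.005 0 0 0 -1" --pt "-0.004 0 -0.005 0 0 0 -1"

```text
time_s: 3.4
ee_pos: [597.5, -333.8, 59.7]
ee_rot: [179.9, -0.0, 5.8]
force: [0.8, -2.3, 0.9]
gripper_width: 59.8
gripper_force: 30.0
```

Call:
send_rows --pt "0 0 0.1 0 0 0 -1" --pt "0 0 0.2 0 0 0 -1" --pt "0 0 0.3 0 0 0 -1" --pt "0 0 0.3 0 0 0 -1" --pt "-0.01 0.1 0.3 0 0 0 -1" --pt "-0.02 0.2 0.3 0.008 -0.083 0 -1" --pt "-0.03 0.3 0.3 0.017 -0.166 0 -1" --pt "-0.04 0.4 0.3 0.025 -0.249 0 -1" --pt "-0.05 0.5 0.3 0.034 -0.332 0 -1" --pt "-0.06 0.6 0.3 0.042 -0.4145 0 -1" --pt "-0.074 0.667 0.3 0.042 -0.4145 0 -1" --pt "-0.074 0.667 0.3 0.042 -0.4145 0 -1" --pt "-0.074 0.667 0.3 0.042 -0.4145 0 -1"

```text
time_s: 5.03
ee_pos: [559.4, 0.1, 207.8]
ee_rot: [180.0, -24.8, 5.9]
force: [1.1, -0.1, -3.0]
gripper_width: 59.7
gripper_force: 30.0
```

Call:
send_rows --pt "-0.04 0.1 0 0 0 0 -1" --pt "-0.07 0.2 0 0 0 0 -1" --pt "-0.088 0.3 0 0 0 0 -1" --pt "-0.088 0.4 -0.04 0 0 0 -1" --pt "-0.088 0.4126 -0.08 0 0 0 -1" --pt "-0.088 0.4126 -0.08 0 0 0 -1" --pt "-0.088 0.4126 -0.08 0 0 0 -1" --pt "-0.088 0.4126 -0.08 0 0 0 -1" --pt "-0.088 0.4126 -0.08 0 0 0 -1"

```text
time_s: 6.15
ee_pos: [516.8, 205.9, 170.3]
ee_rot: [180.0, -25.1, 5.8]
force: [0.2, -0.5, -2.5]
gripper_width: 59.7
gripper_force: 30.0
```

```bash
python3 - <<'E'
from workcell import env, eyes
import cv2,pickle
d={n:eyes.grab_frame(n) for n in("top","side")}
pickle.dump(d,open("f1.pkl","wb"))
a=cv2.resize(d["top"]["pixels"][110:250,80:260],None,fx=2.2,fy=2.2); b=cv2.resize(d["side"]["pixels"][150:290,130:310],None,fx=2.2,fy=2.2)
cv2.imwrite("pics/i1.png",cv2.cvtColor(cv2.hconcat([a,b]),cv2.COLOR_RGB2BGR))
s=env.state();print(s["ee_pos"],s["ee_rot"],s["force"])
E
```

```text
[516.51995412 206.0709058  170.0381852 ] [179.99098775 -25.04853935   5.79290889] [-0.67891335  0.1464548  -3.04411786]
```

View pics/i1.png

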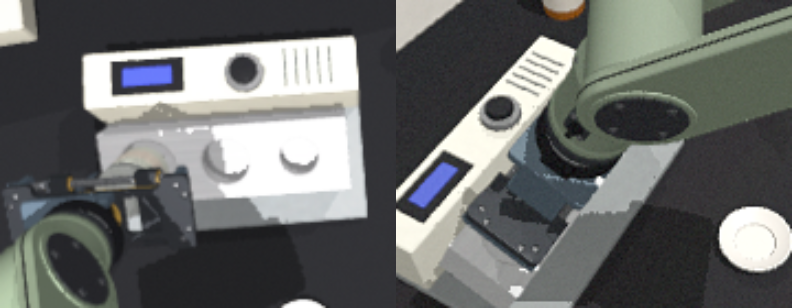

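The pre-insert pose looks right: the jar sits in front of the wide bore (top crop, about (145,160)), though the gripper partly hides it. I go in gently and watch the force.

Call:
send_rows --pt "0.007 0.0007 -0.0151 0 0 0 -1" --pt "0.014 0.0014 -0.0302 0 0 0 -1" --pt "0.021 0.002 -0.0453 0 0 0 -1" --pt "0.024 0.0023 -0.0505 0 0 0 -1" --pt "0.026 0.0026 -0.056 0 0 0 -1" --pt "0.026 0.0026 -0.056 0 0 0 -1"

```text
time_s: 7.0
ee_pos: [529.3, 207.7, 141.3]
ee_rot: [180.0, -25.0, 5.9]
force: [0.1, 0.3, -2.6]
gripper_width: 59.5
gripper_force: 30.0
```

Call:
send_rows --pt "0.008 0.0008 -0.0172 0 0 0 -1" --pt "0.016 0.0016 -0.0345 0 0 0 -1" --pt "0.024 0.0024 -0.0517 0 0 0 -1" --pt "0.03 0.003 -0.0647 0 0 0 -1" --pt "0.0345 0.0035 -0.0744 0 0 0 -1" --pt "0.0345 0.0035 -0.0744 0 0 0 -1" --pt "0.0345 0.0035 -0.0744 0 0 0 -1"

```text
time_s: 7.88
ee_pos: [546.6, 209.6, 104.5]
ee_rot: [180.0, -25.0, 5.8]
force: [0.1, 0.3, -3.1]
gripper_width: 59.2
gripper_force: 30.0
```

Call:
send_rows --pt "0 0 0 0 0 0 0.5" --pt "0 0 0 0 0 0 1" --pt "0 0 0 0 0 0 1" --pt "0 0 0 0 0 0 1" --pt "-0.03 -0.003 0.065 0 0 0 1" --pt "-0.06 -0.006 0.13 0 0 0 1" --pt "-0.09 -0.009 0.2 0 0 0 1" --pt "-0.09 -0.009 0.22 0 0 0 1" --pt "-0.09 -0.1 0.22 -0.01 0.1 0 1" --pt "-0.09 -0.2 0.22 -0.021 0.207 0 1" --pt "-0.09 -0.3 0.22 -0.03 0.31 0 1" --pt "-0.09 -0.4 0.22 -0.042 0.4145 0 1" --pt "-0.09 -0.4 0.22 -0.042 0.4145 0 1" --pt "-0.09 -0.4 0.22 -0.042 0.4145 0 1" --pt "-0.09 -0.4 0.22 -0.042 0.4145 0 1"

```text
time_s: 9.75
ee_pos: [500.9, 10.5, 213.9]
ee_rot: [-180.0, 0.0, 5.9]
force: [-0.0, 0.3, -0.4]
gripper_width: 91.3
gripper_force: 0.0
```

```bash
python3 - <<'E'
from workcell import env, eyes
from h import *
import cv2,pickle
d={n:eyes.grab_frame(n) for n in("top","side")}
a=cv2.resize(d["top"]["pixels"][110:290,80:380],None,fx=1.5,fy=1.5); b=cv2.resize(d["side"]["pixels"][120:300,130:330],None,fx=1.5,fy=1.5)
cv2.imwrite("pics/i2.png",cv2.cvtColor(cv2.hconcat([a,b]),cv2.COLOR_RGB2BGR))
n=np.array([-.4204,-.0429,.9063]);s0=np.array([552.9,210.1,90.8])
for k,f in d.items():
    P=cloud(f);h=(P-s0)@n; r=np.linalg.norm((P-s0)-h[...,None]*n,axis=-1)
    m=(f["depth"]>0)&(r<45)&(h>25)&(h<70); q=P[m]; 
    m2=m&(r<24)
    print(k,m.sum(),"cap height above seat",np.median(h[m2]), "centre off",(((P[m]-s0)-h[m][:,None]*n).mean(0)).round(1))
s=env.state();print(s["ee_pos"],s["ee_rot"],s["force"])
E
```

```text
top 298 cap height above seat 48.00355444858419 centre off [0.2 7.9 0.5]
side 565 cap height above seat 47.811939536551094 centre off [-4.4  4.8 -1.8]
[501.03621553  10.55890184 214.28326114] [-1.79999249e+02 -1.15799758e-02  5.94968524e+00] [0.24646044 0.68509152 0.1293166 ]
```

View pics/i2.png

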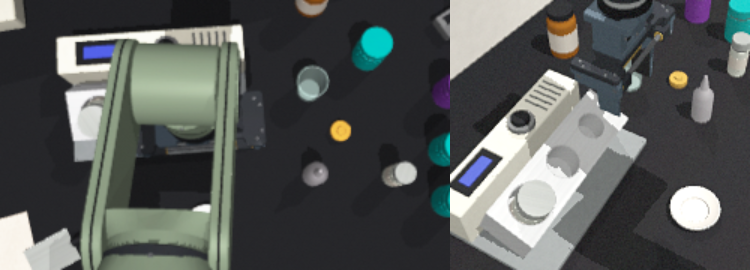

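The wide jar is home: its cap is 48 mm above the seat point, against 47.5 expected. Now the slim jar.

Call:
send_rows --pt "-0.015 -0.12 0 0 0 0 1" --pt "-0.03 -0.24 0 0 0 0 1" --pt "-0.045 -0.36 0 0 0 0 1" --pt "-0.06 -0.48 0 0 0 0 1" --pt "-0.075 -0.6 0 0 0 0 1" --pt "-0.087 -0.695 0 0 0 0 1" --pt "-0.087 -0.695 0 0 0 0 1" --pt "-0.087 -0.695 -0.05 0 0 0 1" --pt "-0.087 -0.695 -0.15 0 0 0 1" --pt "-0.087 -0.695 -0.25 0 0 0 1" --pt "-0.087 -0.695 -0.31 0 0 0 1" --pt "-0.087 -0.695 -0.31 0 0 0 1" --pt "-0.087 -0.695 -0.31 0 0 0 1" --pt "-0.087 -0.695 -0.31 0 0 0 -1" --pt "-0.087 -0.695 -0.31 0 0 0 -1" --pt "-0.087 -0.695 -0.31 0 0 0 -1" --pt "-0.087 -0.695 -0.31 0 0 0 -1" --pt "-0.087 -0.695 -0.31 0 0 0 -1" --pt "-0.087 -0.695 -0.31 0 0 0 -1" --pt "-0.087 -0.695 -0.31 0 0 0 -1" --squeeze 25

```text
time_s: 12.35
ee_pos: [458.0, -338.1, 59.2]
ee_rot: [180.0, -0.0, 5.8]
force: [0.4, -1.2, -0.6]
gripper_width: 39.5
gripper_force: 24.9
```

Call:
send_rows --pt "0 0 0.1 0 0 0 -1" --pt "0 0 0.2 0 0 0 -1" --pt "0 0 0.3 0 0 0 -1" --pt "0 0 0.3 0 0 0 -1" --pt "0.02 0.1 0.3 0 0 0 -1" --pt "0.04 0.2 0.3 0.008 -0.083 0 -1" --pt "0.06 0.3 0.3 0.017 -0.166 0 -1" --pt "0.08 0.4 0.3 0.025 -0.249 0 -1" --pt "0.1 0.5 0.3 0.034 -0.332 0 -1" --pt "0.13 0.6 0.3 0.042 -0.4145 0 -1" --pt "0.154 0.7 0.3 0.042 -0.4145 0 -1" --pt "0.154 0.7226 0.3 0.042 -0.4145 0 -1" --pt "0.154 0.7226 0.26 0.042 -0.4145 0 -1" --pt "0.154 0.7226 0.22 0.042 -0.4145 0 -1" --pt "0.154 0.7226 0.22 0.042 -0.4145 0 -1" --pt "0.154 0.7226 0.22 0.042 -0.4145 0 -1" --pt "0.154 0.7226 0.22 0.042 -0.4145 0 -1"

```text
time_s: 14.48
ee_pos: [535.5, 23.2, 170.0]
ee_rot: [180.0, -25.1, 5.8]
force: [0.2, -0.2, -1.1]
gripper_width: 39.6
gripper_force: 24.9
```

Call:
send_rows --pt "0.007 0.0007 -0.0151 0 0 0 -1" --pt "0.014 0.0014 -0.0302 0 0 0 -1" --pt "0.021 0.002 -0.0453 0 0 0 -1" --pt "0.024 0.0023 -0.0505 0 0 0 -1" --pt "0.026 0.0026 -0.056 0 0 0 -1" --pt "0.026 0.0026 -0.056 0 0 0 -1"

```text
time_s: 15.22
ee_pos: [548.0, 24.6, 141.1]
ee_rot: [180.0, -25.0, 5.8]
force: [0.4, -0.1, -1.9]
gripper_width: 39.5
gripper_force: 24.9
```

No contact, so I carry on down.

Call:
send_rows --pt "0.008 0.0008 -0.0172 0 0 0 -1" --pt "0.016 0.0016 -0.0345 0 0 0 -1" --pt "0.024 0.0024 -0.0517 0 0 0 -1" --pt "0.03 0.003 -0.0647 0 0 0 -1" --pt "0.0345 0.0035 -0.0744 0 0 0 -1" --pt "0.0345 0.0035 -0.0744 0 0 0 -1" --pt "0.0345 0.0035 -0.0744 0 0 0 -1"

```text
time_s: 16.1
ee_pos: [565.4, 26.3, 104.3]
ee_rot: [180.0, -25.0, 5.8]
force: [0.3, -0.7, -1.6]
gripper_width: 39.7
gripper_force: 24.9
```

Call:
send_rows --pt "0 0 0 0 0 0 0.5" --pt "0 0 0 0 0 0 1" --pt "0 0 0 0 0 0 1" --pt "0 0 0 0 0 0 1" --pt "-0.03 -0.003 0.065 0 0 0 1" --pt "-0.06 -0.006 0.13 0 0 0 1" --pt "-0.09 -0.009 0.2 0 0 0 1" --pt "-0.09 -0.009 0.22 0 0 0 1" --pt "-0.09 -0.1 0.22 -0.01 0.1 0 1" --pt "-0.09 -0.2 0.22 -0.021 0.207 0 1" --pt "-0.09 -0.3 0.22 -0.03 0.31 0 1" --pt "-0.09 -0.4 0.22 -0.042 0.4145 0 0" --pt "-0.09 -0.4 0.22 -0.042 0.4145 0 -1" --pt "-0.09 -0.4 0.22 -0.042 0.4145 0 -1" --pt "-0.09 -0.4 0.22 -0.042 0.4145 0 -1"

```text
time_s: 17.98
ee_pos: [519.7, -172.4, 213.8]
ee_rot: [-180.0, 0.0, 5.9]
force: [0.3, -0.6, -0.0]
gripper_width: 53.8
gripper_force: 0.0
```

```bash
python3 - <<'E'
from workcell import env, eyes
from h import *
import cv2
d={n:eyes.grab_frame(n) for n in("top","side")}
a=cv2.resize(d["top"]["pixels"][110:290,80:380],None,fx=1.5,fy=1.5); b=cv2.resize(d["side"]["pixels"][120:300,130:330],None,fx=1.5,fy=1.5)
cv2.imwrite("pics/i3.png",cv2.cvtColor(cv2.hconcat([a,b]),cv2.COLOR_RGB2BGR))
n=np.array([-.4204,-.0429,.9063])
for s0 in np.array([[552.9,210.1,90.8],[571.5,27.0,90.8]]):
  for k,f in d.items():
    P=cloud(f);h=(P-s0)@n; r=np.linalg.norm((P-s0)-h[...,None]*n,axis=-1)
    m=(f["depth"]>0)&(r<40)&(abs(h-47.5)<6); q=P[m]; m2=m&(r<14)
    print(k,m.sum(),"cap h",np.median(h[m2]).round(1),"off",(((P[m]-s0)-h[m][:,None]*n).mean(0)).round(1))
f=d["top"];P=cloud(f)
m=(f["depth"]>0)&(np.hypot(P[...,0]-670,P[...,1]-98)<12);print("btn z",np.median(P[m][:,2]))
s=env.state();print(s["ee_pos"],s["ee_rot"],s["gripper_width"])
E
```

```text
top 415 cap h 48.3 off [-2.4  0.4 -1.1]
side 512 cap h 47.9 off [-4.1  2.8 -1.8]
top 181 cap h 49.0 off [-4.2 -1.3 -2. ]
side 170 cap h 48.6 off [-5.8  0.5 -2.7]
btn z 123.21940332917518
[ 519.87403702 -172.56520266  214.28758344] [ 1.79999873e+02 -2.35628856e-02  5.91745993e+00] 46.2086692687854
```

View pics/i3.png

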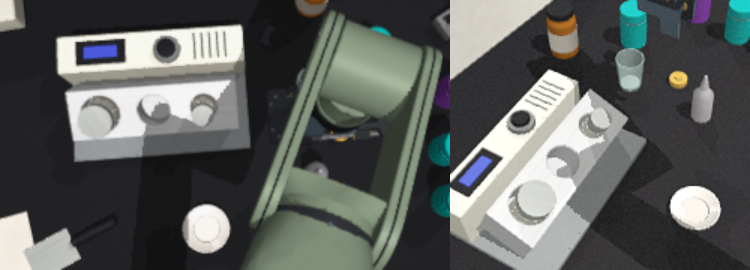

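Both jars are home: caps at 48–49 mm, and slim and wide both stand in their own bores in both views. Now the button, with shut fingers.

Call:
send_rows --pt "0.06 0.11 0 0 0 0 -1" --pt "0.12 0.22 0 0 0 0 -1" --pt "0.18 0.33 0 0 0 0 -1" --pt "0.24 0.44 0 0 0 0 -1" --pt "0.3 0.543 0 0 0 0 -1" --pt "0.3 0.543 0 0 0 0 -1" --pt "0.3 0.543 -0.06 0 0 0 -1" --pt "0.3 0.543 -0.12 0 0 0 -1" --pt "0.3 0.543 -0.15 0 0 0 -1" --pt "0.3 0.543 -0.17 0 0 0 -1" --pt "0.3 0.543 -0.175 0 0 0 -1" --pt "0.3 0.543 -0.175 0 0 0 -1" --pt "0.3 0.543 -0.175 0 0 0 -1"

```text
time_s: 19.7
ee_pos: [670.8, 97.9, 127.5]
ee_rot: [180.0, -0.1, 5.8]
force: [-0.1, -0.7, 1.1]
gripper_width: 0.3
gripper_force: 0.0
```

Commanded z is 126.9. Now I go down in small steps.

Call:
send_rows --pt "0 0 -0.006 0 0 0 -1" --pt "0 0 -0.012 0 0 0 -1" --pt "0 0 -0.016 0 0 0 -1" --pt "0 0 -0.018 0 0 0 -1" --pt "0 0 -0.018 0 0 0 -1" --pt "0 0 -0.018 0 0 0 -1"

```text
time_s: 20.45
ee_pos: [670.5, 97.9, 117.9]
ee_rot: [180.0, -0.0, 5.8]
force: [-0.5, -0.7, 4.6]
gripper_width: 0.3
gripper_force: 1.9
```

Call:
send_rows --pt "0 0 -0.002 0 0 0 -1" --pt "0 0 -0.004 0 0 0 -1" --pt "0 0 -0.005 0 0 0 -1" --pt "0 0 -0.005 0 0 0 -1" --pt "0 0 -0.005 0 0 0 -1"

```text
time_s: 21.08
ee_pos: [670.5, 97.9, 116.2]
ee_rot: [180.0, -0.1, 5.8]
force: [-1.2, -0.1, 8.6]
gripper_width: 0.6
gripper_force: 4.3
```

Force is 8.6 N and the tool has stopped short of its target, so the button is at its stop. Now I back off and hand in.

Call:
send_rows --pt "0 0 0.05 0 0 0 -1" --pt "0 0 0.15 0 0 0 -1" --pt "0 0 0.25 0 0 0 -1" --pt "0 0 0.25 0 0 0 -1" --pt "0 0 0.25 0 0 0 -1" --pt "0 0 0.25 0 0 0 -1"

```text
time_s: 21.82
ee_pos: [669.3, 97.7, 237.7]
ee_rot: [180.0, 0.2, 5.8]
force: [0.5, 0.3, 0.2]
gripper_width: 0.2
gripper_force: 0.0
```

```bash
python3 -c "
from workcell import env
s=env.state();print(s['ee_pos'],s['force']);print(env.job_done())"
```

```text
[669.33725185  97.69513304 237.66148657] [0.49679146 0.27728801 0.20220697]
the job is handed in; nothing more can be done
None
```

Both jars measured as home in their own bores, the start button was pressed to its stop and released, and the job was handed in at about 22 s; the hand-in gave no verdict.

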